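Feed the waiting bearing balls with the seesaw gate

ROBOT

A 6-joint arm with a two-finger parallel gripper is mounted at the origin on a cart in front of the work surface, level with it; the furniture and walls round the work are solid. World frame = base frame: x ahead of the robot, y to its left, z up, the work surface at z = 0. Lengths are in mm, angles in rad, forces in N, time in s.
With the tool pointing down it reaches from about 325 to 775 mm from the base axis. Payload 9.3 kg.
Tool frame: the origin (TCP) lies midway between the tips of the shut fingers; the grasp point (between the pads) lies 19 mm behind it; z points along the fingers, y is the direction in which the jaws open and shut (so a half turn about z gives the same grasp; the last joint's range is limited). The gripper opens to 85 mm and grips with 20 to 120 N. Pads are 22 mm wide; open, the fingers measure 114 mm over their backs; the gripper's body (76 mm by 85 mm) begins 54 mm behind the grasp point. The pads swing forward as they close: fully open they stand 13 mm farther back than shut.
Start: joints at [1.119, 0.259, 0.021, 1.334, 0, 1.418], TCP at [161.907, 525.626, 203.879] pointing down, gripper open.
Joint ranges: [-3.04, 3.04], [-0.91, 1.82], [-1.04, 1.36], [-1.92, 1.95], [-1.52, 1.45], [-3.14, 3.14]. Speed limits (rad/s): [2.22, 2.22, 2.79, 3.14, 3.14, 3.14].

INTERFACE

Orientations are given as a 3x3 rotation matrix whose columns are the frame's x, y, z axes.
In Python, from workcell import ctrl, capture, camera_model gives the robot as it stands.
- The arm moves only by the tool play_rows, never from a script. Its argument "plan" is a list of rows, each a list of 3 entries, a list of its own where there are three numbers: the shift along the world's x, y, z in cm, then the turn, a rotation vector about the world's x, y, z in degrees, then the opening, from 0 (shut) to 1 (fully open). In form: [[[tx, ty, tz], [rx, ry, rz], claw], ...]. A call has exactly 10 rows; each row shifts and turns the commanded pose from where the row before left it; what a row does not reach is not made up. A row lasts 1/12 s, in which the tool goes at most 41.7 mm and 7.16 degrees, less where a joint would pass 70% of its speed; a pose out of reach is approached as far as the arm can. A call is refused whole if a number of a shift passes 4.17 or a number of a turn 7.16, either way. A call with a gripper value outside its range is refused whole. The fingers move at their own pace and stop on an object; "force" is the grip in N (left out, the last holds). Time passes only in rows, so rows that do not move let the fingers close, or fill a call up. It gives the time, the measured TCP pose, the force and the opening at its end, in the units of the state.
- ctrl.read_state(): the state, without advancing time (a new reading comes with each control period).
- capture(name): name is "scene" or "top" or "wrist"; returns (picture, depth): 420x560x3 uint8, blue, green, red; 420x560 float32, mm along the optical axis (not along the pixel's ray), 0 where there is no reading.
- camera_model(name): a dict with "mtx" (3x3 intrinsics, pixels), "distortion" ([k1, k2, p1, p2, k3] as OpenCV has them; the pictures are not rectified), "T" (4x4, takes a point from camera to world coordinates). Camera axes: x right, y down, z forward; pixel columns grow to the right and rows downward; lengths in mm; the calibration is good to about 2 mm. A picture is of the moment at which its call begins: read the wrist's pose just before it. camera_model takes no time and is no camera call; for the wrist camera it gives the pose at the moment of the call.
- ctrl.sign_off(): hands the job in, once; it reports no verdict.
The state is a dict: "time_s": time; "qpos": joint angles; "dq": joint speeds; "joint_torque": joint torques, N m; "tool_pos": TCP position; "eef_rot": TCP orientation; "contact_force": force on the tool from outside, world axes, zero at the start; "wrist_torque": the same for the moment, N m; "gripper_width": finger opening in mm.
Only numpy, scipy, OpenCV 4.12 (cv2) and the standard library are available. Lean on these libraries where they do the work, as an engineer would, in place of code of your own. Each camera call takes 0.05 s, during which the arm holds its last target. There are 200 camera calls.

TASK

The seesaw gate of the ball feeder holds three steel balls back in the right-hand chute: press its raised left end down to the stop, so that it rocks over and all three roll into the right-hand tray. Once they are there, press the raised right end down to the stop so that the right chute is shut again. Work the gate with the fingertips only, and do not touch the balls or disturb anything else on the bench.

Things in the scene. Friction and masses are not known exactly. Their poses are not given: they have to be found in the camera images.
- feeder: two-lane gravity feeder for bearing balls, fixed to the bench; origin on the bench top under the gate's pivot; x points up the chutes (roughly away from the robot), y to its left. Two aluminium chutes, centre lines at y = +-60 mm, slope down toward -x at 15 degrees from x = 90 mm (floor 62 mm up) to x = -55 mm (23 mm up), each over its own tray. Grey pivot bracket 26 mm wide, 104 mm high at y = 0.
- gate (a joint): seesaw gate: steel bar across both chutes, pivot along the feeder's x axis 93 mm above the bench, a stop blade over each chute. Radians, 0 = level, rigid stops at +-0.28. Positive: left end up, left chute open, right shut (start 0.22 to 0.28). Negative: the reverse; balls pass from about -0.06 on. Balanced, friction holds it where it is left; about 2 N down on an end moves it.
- pad_left (a point): centre of the top of the square black rubber press pad (30 by 30 mm) at the gate's left end, 135 mm left of the pivot along the bar; its top is 139 mm above the bench when up at the stop, 64 mm when down at the stop; seen from above it is then 127 and 132 mm from the pivot axis
- pad_right (a point): the same for the right press pad, 135 mm to the right of the pivot along the bar
- tray_left (a point): middle of the inner floor of the left catch tray, 3 mm above the bench; open steel tray 85 mm along the feeder's x, 100 mm along y, walls 34 mm high
- tray_right (a point): middle of the inner floor of the right catch tray, 3 mm above the bench; same size as the left one
- ball_1_center (a point): centre of steel bearing ball 1, 22 mm diameter, one of the three waiting in line in the right chute behind the shut blade (1 is the lowest); rolls by itself once the blade is up, and takes about a second to reach the tray
- ball_2_center (a point): centre of steel bearing ball 2, 22 mm diameter, one of the three waiting in line in the right chute behind the shut blade (1 is the lowest); rolls by itself once the blade is up, and takes about a second to reach the tray
- ball_3_center (a point): centre of steel bearing ball 3, 22 mm diameter, one of the three waiting in line in the right chute behind the shut blade (1 is the lowest); rolls by itself once the blade is up, and takes about a second to reach the tray
- ball_4_center (a point): centre of steel bearing ball 4, 22 mm diameter, already lying in the left catch tray
- ball_5_center (a point): centre of steel bearing ball 5, 22 mm diameter, already lying in the left catch tray
- rod_clamp: pale rod clamp block with drilled holes, 24x40x18 mm; origin at the middle of its underside; a bystander
- bearing: ball bearing ring lying flat, 26 mm across, 8 mm high; origin at the middle of its underside; a bystander
- spare_motor: small square motor standing with its shaft up, 40x35x50 mm; origin at the middle of its underside; a bystander
- hex_key_set: row of hex keys standing in a holder, 14x62x52 mm; origin at the middle of its underside; a bystander
- side_cutters: side cutters lying flat, 42x136x10 mm; origin at the middle of its underside; a bystander
- screwdriver_b: small screwdriver lying flat, 14x147x14 mm; origin at the middle of its underside; a bystander
- oil_bottle: small oil bottle with a pointed cap, 28 mm across, 78 mm high; origin at the middle of its underside; a bystander
- ball_1: the same ball as a body (its axes turn as it rolls)
- ball_2: the same ball as a body (its axes turn as it rolls)
- ball_3: the same ball as a body (its axes turn as it rolls)
- ball_4: the same ball as a body (its axes turn as it rolls)
- ball_5: the same ball as a body (its axes turn as it rolls)

How it is judged (in metres and radians):
On the way:
1. the gate is rocked over (joint below -0.2) and all three waiting balls lie in the right tray (value of joint gate below -0.2 rad and x of ball_1_center in the frame of feeder between -0.136 and -0.05 m and y of ball_1_center in the frame of feeder between -0.103 and -0.003 m and z of each of ball_1_center, ball_2_center, ball_3_center in the frame of feeder below 0.035 m and x of ball_2_center in the frame of feeder between -0.136 and -0.05 m and y of ball_2_center in the frame of feeder between -0.103 and -0.003 m and x of ball_3_center in the frame of feeder between -0.136 and -0.05 m and y of ball_3_center in the frame of feeder between -0.103 and -0.003 m), for 0.1 s.
At the end, for the whole second after the job is handed in: the gate is rocked back to its first side (joint above 0.2 of 0.28 rad), the three balls are inside the right tray, and the two balls that lay in the left tray are still in it (value of joint gate above 0.2 rad and x of ball_1_center in the frame of feeder between -0.136 and -0.05 m and y of ball_1_center in the frame of feeder between -0.103 and -0.003 m and z of each of ball_1_center, ball_2_center, ball_3_center, ball_4_center, ball_5_center in the frame of feeder below 0.035 m and x of ball_2_center in the frame of feeder between -0.136 and -0.05 m and y of ball_2_center in the frame of feeder between -0.103 and -0.003 m and x of ball_3_center in the frame of feeder between -0.136 and -0.05 m and y of ball_3_center in the frame of feeder between -0.103 and -0.003 m and x of ball_4_center in the frame of feeder between -0.136 and -0.05 m and y of ball_4_center in the frame of feeder between 0.003 and 0.103 m and x of ball_5_center in the frame of feeder between -0.136 and -0.05 m and y of ball_5_center in the frame of feeder between 0.003 and 0.103 m); the robot touches nothing.
It fails at once if the robot touches a ball (over 0.3 N) (contact force between any of the fingers, the arm and ball_1 above 0.3 N or contact force between any of the fingers, the arm and ball_2 above 0.3 N or contact force between any of the fingers, the arm and ball_3 above 0.3 N or contact force between any of the fingers, the arm and ball_4 above 0.3 N or contact force between any of the fingers, the arm and ball_5 above 0.3 N).
It fails at once if a ball is lifted (centre over 0.11 m above the bench) (height (world z) of any of ball_1_center, ball_2_center, ball_3_center, ball_4_center, ball_5_center above 0.11 m).
It fails at once if a bystander is moved more than 20 mm (distance of any of rod_clamp, bearing, spare_motor, hex_key_set, side_cutters, screwdriver_b, oil_bottle from where it was at the start of the episode above 0.02 m).
It also fails if it takes over 38 s, if anything falls off the work surface, if the arm or the gripper's body presses on something with over 40 N, if the wrist force passes 120 N, or if a joint passes its speed limit or range.

## Working session

There is one attempt and no reset: what is moved stays moved. The work goes in short steps, Python scripts to look and compute and a tool call to move; the robot and the scene stay as the last step left them, time stands still between calls to the robot, and variables do not carry over. Pictures are saved under pics/ and viewed, about 8 in all and at most 12, crops included, and the job is handed in when it is done.

Besides the shell and the picture viewer there is one more tool, called after "Call:" in YAML: its name, and indented under it one key for each argument. play_rows: Moves the arm, as the interface text tells. Its arguments: {"type":"object","properties":{"plan":{"type":"array"},"force":{"type":"number"}},"required":["plan"]}

```bash
mkdir -p pics
cat > h.py <<'E'
import numpy as np, cv2
from workcell import ctrl, capture, camera_model
def world(name, depth, cm=None):
    m=cm or camera_model(name); h,w=depth.shape
    u,v=np.meshgrid(np.arange(w),np.arange(h))
    p=cv2.undistortPoints(np.stack([u,v],-1).reshape(-1,1,2).astype(np.float64),np.array(m["mtx"]),np.array(m["distortion"])).reshape(h,w,2)
    P=np.dstack([p[...,0]*depth,p[...,1]*depth,depth])
    T=np.array(m["T"]); W=P@T[:3,:3].T+T[:3,3]; W[depth<=0]=np.nan
    return W
E
python3 - <<'E'
from h import *
for n in ["top","scene"]:
    im,d=capture(n); cv2.imwrite(f"pics/{n}1.png",im); np.save(f"{n}_W.npy",world(n,d)); np.save(f"{n}_im.npy",im)
a=ctrl.read_state(); print(a)
E
```

```text
{'time_s': 0.1, 'qpos': array([ 1.11938512e+00,  2.59155613e-01,  2.08741531e-02,  1.33367123e+00,
       -2.64535500e-05,  1.41820181e+00]), 'dq': array([ 0.00031941, -0.00038574,  0.00147471,  0.00041037,  0.00214865,
       -0.00073   ]), 'joint_torque': array([ 3.57889694e-03, -5.56696773e+01,  3.45070839e+01,  1.16810753e-02,
       -1.53802262e-04, -1.92292219e-05]), 'tool_pos': array([161.8119852, 525.3927609, 203.3302786]), 'eef_rot': array([[-9.55685478e-01,  2.94389259e-01, -4.80644537e-04],
       [ 2.94389613e-01,  9.55684911e-01, -1.05207561e-03],
       [ 1.49624974e-04, -1.14695014e-03, -9.99999331e-01]]), 'contact_force': array([-0.47227708,  0.27833575, -0.28586203]), 'wrist_torque': array([ 0.02194813,  0.0302119 , -0.0347297 ]), 'gripper_width': 85.72546979655198}
```

View pics/top1.png

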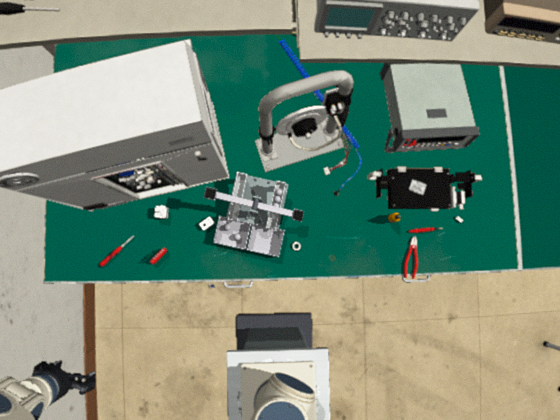

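View pics/scene1.png

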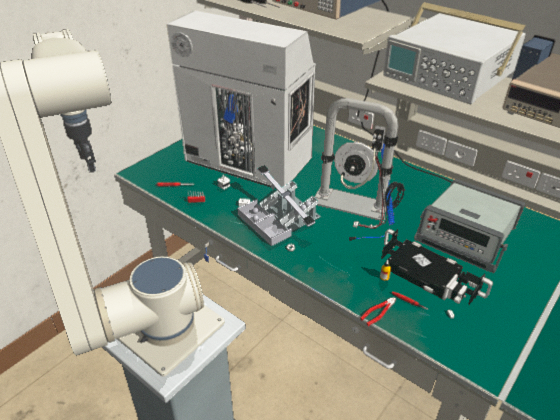

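The top view shows the black pads at about (211,193) on the left and (299,215) on the right. The cabinet stands up-left of the feeder and the ring stand up-right. Next I'll measure both pads and the surroundings.

Run:
```python
from h import *
W=np.load("top_W.npy"); im=np.load("top_im.npy")
g=im.max(2)
for n,(u,v) in dict(L=(211,193),R=(299,215)).items():
    s=np.s_[v-9:v+10,u-9:u+10]
    m=(g[s]<60)&(W[s][...,2]>45)
    q=W[s][m]; print(n,m.sum(),q.mean(0).round(1),q.min(0).round(),q.max(0).round(), np.median(q[:,2]))
print("bench z",np.nanmedian(W[240:260,330:380,2]))
# highest cells, coarse map of max height: cols world y, rows world x
P=W.reshape(-1,3); P=P[~np.isnan(P[:,0])]
xs=np.arange(250,800,30); ys=np.arange(500,-260,-30)
print("      "+" ".join(f"{y:4d}" for y in ys))
for x in xs[::-1]:
    r=[]
    for y in ys:
        k=(P[:,0]>=x)&(P[:,0]<x+30)&(P[:,1]>=y)&(P[:,1]<y+30)
        r.append(f"{P[k,2].max():4.0f}" if k.any() else "   .")
    print(f"{x:5d} "+" ".join(r))
c=im[150:270,150:350]; cv2.imwrite("pics/crop1.png",cv2.resize(c,None,fx=4,fy=4,interpolation=cv2.INTER_CUBIC))
```

```text
L 86 [626.4 184.4 133.9] [613. 170. 128.] [641. 199. 141.] 133.92665412304632
R 79 [563.3 -70.   68.6] [549. -84.  61.] [576. -56.  75.] 68.90764988464753
bench z 0.3553547866445115
       500  470  440  410  380  350  320  290  260  230  200  170  140  110   80   50   20  -10  -40  -70 -100 -130 -160 -190 -220 -250
  790    .  572  573  574  575  575  575  575  575  576  575  576  576    5    7   14  378  398  404  400  246  207  320  317  107   72
  760  575  575  575  575  576  575  575  575  575  576  576  575  576    6    6    6  349  348   16  199  207  187  158  266   13   37
  730  576  575  575  575  576  575  575  575  575  575  575  575  575    7    9    6   18  181   22   16  115  126  159  178   14   14
  700  576  576  576  576  575  575  575  576  576  575  575  576  576  539   59    7   15   16   11    5    4    5    6   15   11   13
  670  576  576  576  576  576  576  576  576  575  575  575  575  574  571   82   12   11   67   56    6    5    7    6    5    6   10
  640  576  577  577  577  576  576  576  576  575  522    5  388  388   68   67   10   10   76   80  
[... 1101 characters left out ...]
    6    7    7    7
  370    8   10    6    7    7    5    8    8    9   10    5    7    7    6    6    7    7    8    7    6    5    6   10    6    7    7
  340    3    3   -0    5    1    1    .    .    1    4    4    2    3    3    4    2    5    4    1    1    3    3    4    2    7    4
  310 -739 -740 -740 -735 -735 -739 -741 -741 -738 -745 -739 -743 -740 -742 -742 -738 -744 -737 -737 -743 -742 -744 -744 -738 -742 -736
  280 -738 -740 -739 -736 -738 -735 -737 -745 -743 -743 -740 -739 -735 -741 -744 -740 -736 -735 -738 -733 -739 -732 -736 -737 -738 -734
  250 -740 -738 -737 -740 -738 -740 -743 -734 -741 -739 -734 -740 -738 -740 -738 -737 -738 -737 -741 -738 -738 -740 -739 -740 -740 -733
```

View pics/crop1.png

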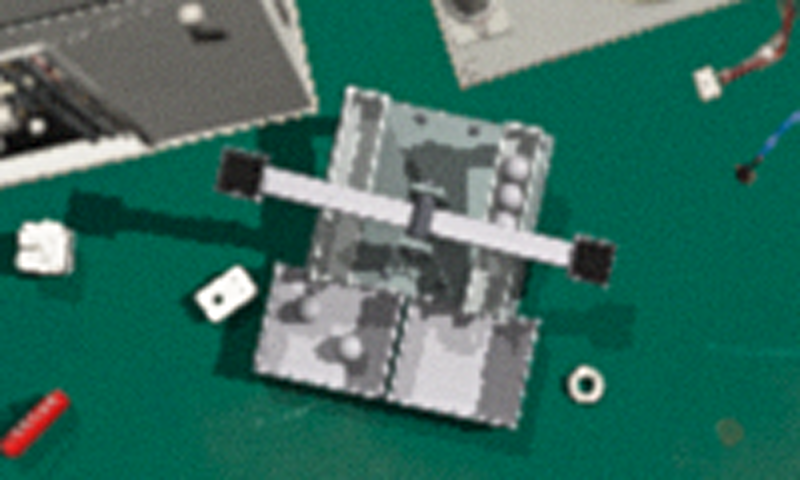

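The crop shows balls 1 to 3 in the right chute near (510,160–225) and two balls in the left tray. The cabinet corner is very close to the left pad, so I'll measure that clearance to choose a tilt.

Run:
```python
from h import *
for n in ["top","scene"]:
    W=np.load(n+"_W.npy"); P=W.reshape(-1,3); P=P[~np.isnan(P[:,0])]
    P=P[(P[:,0]>560)&(P[:,0]<900)&(P[:,2]>20)&(P[:,2]<600)]
    print(n)
    for y in range(60,340,20):
        o=[]
        for z0,z1 in [(20,145),(145,250),(250,350),(350,450),(450,570),(570,600)]:
            k=(abs(P[:,1]-y)<10)&(P[:,2]>z0)&(P[:,2]<z1)
            if z0==20: k&=P[:,0]>645
            o.append(f"{np.sort(P[k,0])[:3].mean():.0f}({k.sum()})" if k.sum()>2 else "-")
        print(y,o)
m=camera_model("wrist"); s=ctrl.read_state(); T=np.array(m["T"])
R=s["eef_rot"]; print("wrist cam in tool",(R.T@(T[:3,3]-s["tool_pos"])).round(), (R.T@T[:3,:3]).round(2))
```

```text
top
60 ['-', '-', '-', '-', '873(59)', '874(120)']
80 ['659(30)', '-', '-', '-', '874(63)', '874(124)']
100 ['647(113)', '-', '-', '-', '874(57)', '874(126)']
120 ['647(47)', '-', '-', '-', '874(55)', '875(125)']
140 ['692(65)', '692(77)', '692(99)', '691(144)', '693(282)', '694(219)']
160 ['687(95)', '687(177)', '687(88)', '667(262)', '688(478)', '691(642)']
180 ['670(96)', '683(134)', '683(64)', '667(206)', '682(403)', '687(953)']
200 ['656(77)', '677(73)', '677(91)', '676(116)', '678(320)', '682(964)']
220 ['673(63)', '673(68)', '673(91)', '671(122)', '676(310)', '678(971)']
240 ['667(59)', '668(67)', '666(85)', '666(129)', '672(301)', '674(957)']
260 ['661(58)', '662(67)', '660(79)', '660(135)', '667(309)', '668(949)']
280 ['658(41)', '670(17)', '668(16)', '655(102)', '663(301)', '664(950)']
300 ['652(95)', '667(73)', '665(59)', '652(107)', '658(294)', '659(964)']
320 ['649(72)', '667(18)', '665(7)', '647(109)', '654(311)', '655(925)']
scene
60 ['-', '-', '-', '-', '873(21)', '871(25)']
80 ['670(44)', '-', '-', '-', '873(21)', '876(24)']
100 ['661(45)', '-', '-', '-', '873(22)', 
[... 223 characters left out ...]
657(241)', '677(243)', '677(292)', '669(238)', '678(399)', '686(143)']
200 ['674(93)', '672(159)', '672(194)', '672(158)', '674(201)', '680(144)']
220 ['668(79)', '669(161)', '668(217)', '667(148)', '672(198)', '673(144)']
240 ['663(112)', '664(129)', '664(136)', '662(159)', '669(192)', '673(139)']
260 ['659(148)', '658(109)', '658(111)', '658(144)', '665(200)', '667(145)']
280 ['656(62)', '665(38)', '666(37)', '655(120)', '659(200)', '662(139)']
300 ['651(117)', '663(98)', '663(90)', '650(112)', '656(199)', '661(127)']
320 ['647(72)', '669(26)', '670(19)', '649(90)', '651(206)', '656(136)']
wrist cam in tool [  79.    1. -169.] [[-0.   -0.95 -0.31]
 [ 1.   -0.    0.  ]
 [-0.   -0.31  0.95]]
```

Cabinet face is at x≈680 beside the pad at (626,184), so I'll shut the fingers and tilt the tool about 21° back toward the robot. First I move over the left pad.

Call:
play_rows:
  plan:
    - [[2.3,-1.7,0],[0,0,0],0]
    - [[2.3,-1.7,0],[0,0,0],0]
    - [[2.3,-1.7,0],[0,0,0],0]
    - [[2.3,-1.7,0],[0,0,0],0]
    - [[2.3,-1.7,0],[0,0,0],0]
    - [[2.3,-1.7,0],[0,0,0],0]
    - [[2.3,-1.7,0],[0,0,0],0]
    - [[2.3,-1.7,0],[-2.1,-6.7,0],0]
    - [[2.3,-1.7,0],[-2.1,-6.7,0],0]
    - [[2.3,-1.7,0],[-2.1,-6.7,0],0]

```text
time_s: 0.93
tool_pos: [393.8, 354.4, 204.5]
eef_rot: [[-0.889, 0.297, 0.348], [0.276, 0.955, -0.109], [-0.365, -0.001, -0.931]]
contact_force: [0.0, 0.2, -0.2]
gripper_width: 0.1
```

Call:
play_rows:
  plan:
    - [[2.5,-1.8,0],[0,0,0],0]
    - [[2.5,-1.8,0],[0,0,0],0]
    - [[2.5,-1.8,0],[0,0,0],0]
    - [[2.5,-1.8,0],[0,0,0],0]
    - [[2.5,-1.8,0],[0,0,0],0]
    - [[2.5,-1.8,0],[0,0,0],0]
    - [[2.5,-1.8,0],[0,0,0],0]
    - [[2.5,-1.8,0],[0,0,0],0]
    - [[2.5,-1.8,0],[0,0,0],0]
    - [[0.6,-0.6,0],[0,0,0],0]

```text
time_s: 1.77
tool_pos: [625.7, 185.0, 203.1]
eef_rot: [[-0.891, 0.297, 0.343], [0.277, 0.955, -0.109], [-0.359, -0.002, -0.933]]
contact_force: [-1.5, 0.2, -0.0]
gripper_width: -0.0
```

Run:
```python
from h import *
s=ctrl.read_state(); print(s["time_s"],s["tool_pos"].round(1),s["qpos"].round(2),s["contact_force"].round(1))
m=camera_model("wrist"); im,d=capture("wrist"); W=world("wrist",d,m)
b=(im.max(2)<60)&(W[...,2]>90)&(W[...,2]<150)&(abs(W[...,0]-626)<30)&(abs(W[...,1]-184)<30)
if b.sum(): print(b.sum(),W[b].mean(0).round(1),W[b].min(0).round(),W[b].max(0).round())
cv2.imwrite("pics/w1.png",im)
```

```text
1.7667 [625.7 185.  203.1] [ 0.25  0.23 -0.08  0.94 -0.19  0.52] [-1.5  0.2 -0. ]
64 [621.6 193.3 133.3] [611. 176. 127.] [645. 202. 137.]
```

View pics/w1.png

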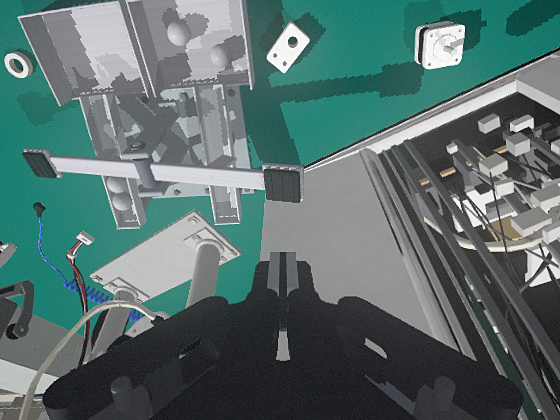

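Wrist view: left pad at about (283,183), fingertips at (280,252), nothing in the way. I'll check the pad position by casting its outline onto the z≈137 plane.

Run:
```python
from h import *
m=camera_model("wrist"); T=np.array(m["T"]); K=np.array(m["mtx"]); D=np.array(m["distortion"])
im=cv2.imread("pics/w1.png")
q=np.array([[265,165],[300,170],[300,201],[268,201],[283,184]],float)
p=cv2.undistortPoints(q.reshape(-1,1,2),K,D).reshape(-1,2)
r=np.c_[p,np.ones(5)]@T[:3,:3].T; o=T[:3,3]
print((o+r*((136-o[2])/r[:,2])[:,None]).round())
Ti=np.linalg.inv(T)
print(cv2.projectPoints(np.array([[626.,186,137],[626,186,203]]),cv2.Rodrigues(Ti[:3,:3])[0],Ti[:3,3],K,D)[0].round().reshape(-1,2))
c=im[130:280,200:350]; cv2.imwrite("pics/w1c.png",cv2.resize(c,None,fx=4,fy=4))
```

```text
[[603. 179. 136.]
 [615. 204. 136.]
 [644. 196. 136.]
 [636. 170. 136.]
 [624. 187. 136.]]
[[282. 188.]
 [282. 247.]]
```

View pics/w1c.png

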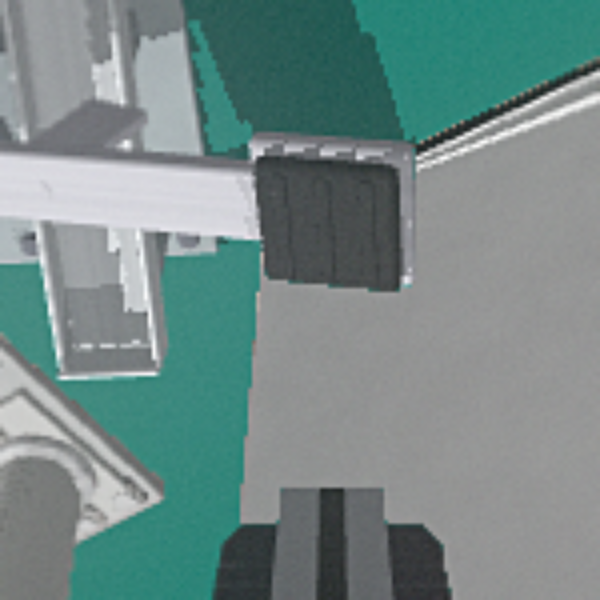

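The dark pad top is centred at pixel (282,186), and the projected target is (282,188), so they agree. Pressing down now, in steps.

Call:
play_rows:
  plan:
    - [[-0.1,0.1,-1.4],[0,0,0],0]
    - [[0,0,-1.4],[0,0,0],0]
    - [[0,0,-1.4],[0,0,0],0]
    - [[0,0,-1.2],[0,0,0],0]
    - [[0,0,-0.4],[0,0,0],0]
    - [[0,0,-0.4],[0,0,0],0]
    - [[0,0,-0.4],[0,0,0],0]
    - [[0,0,-0.4],[0,0,0],0]
    - [[0,0,-0.4],[0,0,0],0]
    - [[0,0,-0.4],[0,0,0],0]

```text
time_s: 2.65
tool_pos: [622.0, 188.7, 126.0]
eef_rot: [[-0.892, 0.295, 0.344], [0.274, 0.956, -0.107], [-0.36, -0.001, -0.933]]
contact_force: [-0.2, 0.3, -0.5]
gripper_width: 0.1
```

Run:
```python
from h import *
s=ctrl.read_state(); print(s["tool_pos"].round(1),s["contact_force"].round(1),s["qpos"].round(3))
im,d=capture("wrist"); cv2.imwrite("pics/w2.png",im)
```

```text
[622.  188.7 126. ] [-0.2  0.3 -0.5] [ 0.261  0.272 -0.234  0.749 -0.194  0.529]
```

View pics/w2.png

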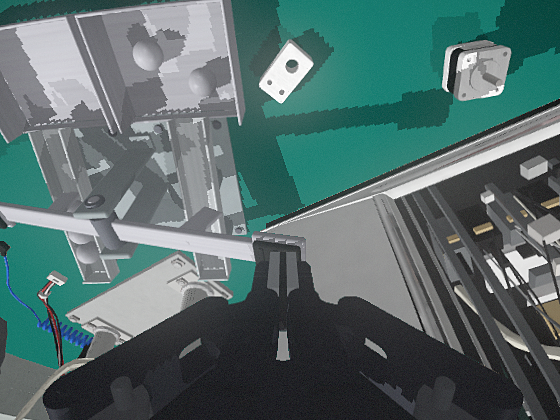

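The tips sit on the left pad at about (280,245), with its near edge visible just in front. Continuing down.

Call:
play_rows:
  plan:
    - [[0.1,-0.1,-0.4],[0,0,0],0]
    - [[0.1,0,-0.4],[0,0,0],0]
    - [[0,0,-0.4],[0,0,0],0]
    - [[0,0,-0.4],[0,0,0],0]
    - [[0,0,-0.4],[0,0,0],0]
    - [[0,0,-0.4],[0,0,0],0]
    - [[0,0,-0.4],[0,0,0],0]
    - [[0,0,-0.4],[0,0,0],0]
    - [[0,0,-0.4],[0,0,0],0]
    - [[0,0,-0.4],[0,0,0],0]

```text
time_s: 3.53
tool_pos: [623.9, 187.8, 85.5]
eef_rot: [[-0.892, 0.295, 0.343], [0.274, 0.956, -0.107], [-0.359, -0.002, -0.933]]
contact_force: [-0.7, 1.2, 3.0]
gripper_width: -0.0
```

Force is about 3 N upward, so the gate is moving. Continuing to the stop.

Call:
play_rows:
  plan:
    - [[0,0,-0.4],[0,0,0],0]
    - [[0,0,-0.4],[0,0,0],0]
    - [[0,0,-0.4],[0,0,0],0]
    - [[0,0,-0.3],[0,0,0],0]
    - [[0,0,-0.2],[0,0,0],0]
    - [[0,0,-0.1],[0,0,0],0]
    - [[0,0,-0.1],[0,0,0],0]
    - [[0,0,0],[0,0,0],0]
    - [[0,0,0],[0,0,0],0]
    - [[0,0,0],[0,0,0],0]

```text
time_s: 4.37
tool_pos: [623.8, 187.5, 66.8]
eef_rot: [[-0.892, 0.295, 0.343], [0.274, 0.956, -0.108], [-0.359, -0.002, -0.933]]
contact_force: [0.2, 0.3, -0.3]
gripper_width: -0.0
```

```bash
cat > chk.py <<'E'
from h import *
import sys
s=ctrl.read_state(); print(s["time_s"],s["tool_pos"].round(1),s["contact_force"].round(1),s["qpos"].round(2))
im,d=capture("top"); W=world("top",d)
for n,(x,y) in dict(L=(627,187),R=(563,-68)).items():
    k=(abs(W[...,0]-x)<14)&(abs(W[...,1]-y)<14)&(W[...,2]>40)&(im.max(2)<60)
    if k.any(): print(n,k.sum(),W[k].mean(0).round(1))
cv2.imwrite(f"pics/{sys.argv[1]}.png",cv2.resize(im[150:270,150:350],None,fx=4,fy=4,interpolation=cv2.INTER_CUBIC))
E
python3 chk.py t2
```

```text
4.3667 [623.8 187.5  66.8] [ 0.2  0.3 -0.3] [ 0.26  0.32 -0.33  0.61 -0.19  0.53]
L 50 [631.2 186.9  92.3]
R 77 [562.7 -69.7 111.2]
```

View pics/t2.png

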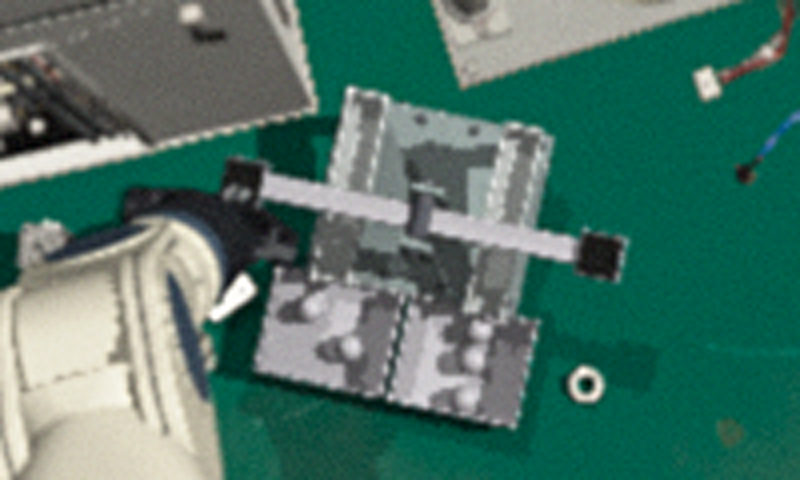

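All three balls are in the right tray at (475,330–400). The right pad is only at z≈111, though, so the gate isn't at its stop, and the tool feels no force. I'll look closer with the wrist camera.

Run:
```python
from h import *
im,d=capture("wrist"); W=world("wrist",d); cv2.imwrite("pics/w3.png",cv2.resize(im[180:330,180:380],None,fx=4,fy=4))
for v in range(225,275,6): print(v,[tuple(W[v,u].round().astype(int)) if d[v,u]>0 else 0 for u in (240,256,268,280,292,304)])
m=camera_model("wrist");Ti=np.linalg.inv(np.array(m["T"]))
print(cv2.projectPoints(ctrl.read_state()["tool_pos"][None],cv2.Rodrigues(Ti[:3,:3])[0],Ti[:3,3],np.array(m["mtx"]),np.array(m["distortion"]))[0])
```

```text
225 [(np.int64(654), np.int64(140), np.int64(-1)), (np.int64(657), np.int64(154), np.int64(1)), (np.int64(660), np.int64(164), np.int64(1)), (np.int64(663), np.int64(175), np.int64(1)), (np.int64(667), np.int64(184), np.int64(-1)), (np.int64(670), np.int64(195), np.int64(0))]
231 [(np.int64(660), np.int64(138), np.int64(0)), (np.int64(663), np.int64(152), np.int64(1)), (np.int64(667), np.int64(162), np.int64(0)), (np.int64(669), np.int64(173), np.int64(1)), (np.int64(674), np.int64(183), np.int64(0)), (np.int64(677), np.int64(193), np.int64(0))]
237 [(np.int64(666), np.int64(135), np.int64(0)), (np.int64(671), np.int64(149), np.int64(0)), (np.int64(674), np.int64(159), np.int64(0)), (np.int64(677), np.int64(170), np.int64(1)), (np.int64(681), np.int64(181), np.int64(0)), (np.int64(684), np.int64(191), np.int64(0))]
243 [(np.int64(675), np.int64(131), np.int64(-1)), (np.int64(678), np.int64(146), np.int64(0)), (np.int64(682), np.int64(157), np.int64(0)), (np.int64(685), np.int64(168), np.int64(0)), (np.int64(689), np.int64(178), np.int64(-1)), (np.int64(691), np.int64(189), np.int64(1
[... 746 characters left out ...]
)), (np.int64(601), np.int64(201), np.int64(101)), (np.int64(609), np.int64(205), np.int64(96))]
267 [(np.int64(615), np.int64(166), np.int64(85)), (np.int64(600), np.int64(183), np.int64(102)), (np.int64(602), np.int64(188), np.int64(101)), (np.int64(597), np.int64(196), np.int64(107)), (np.int64(599), np.int64(201), np.int64(107)), (np.int64(607), np.int64(205), np.int64(101))]
273 [(np.int64(618), np.int64(165), np.int64(87)), (np.int64(598), np.int64(184), np.int64(107)), (np.int64(594), np.int64(192), np.int64(112)), (np.int64(595), np.int64(197), np.int64(112)), (np.int64(597), np.int64(202), np.int64(112)), (np.int64(605), np.int64(205), np.int64(106))]
[[[280.16273345 246.63760798]]]
```

View pics/w3.png

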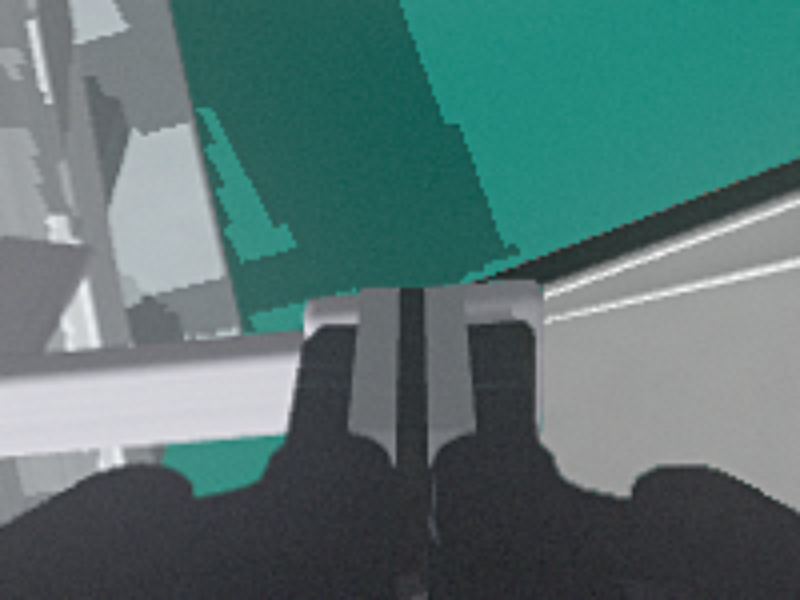

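The finger's lower end reads z≈92, x≈603 by depth. That is about 27 mm short of the reported TCP and on the pad's near edge. I'll lift, go 10 mm further forward, and press again while watching the force.

Call:
play_rows:
  plan:
    - [[0,0,1.0],[0,0,0],0]
    - [[0,0,1.0],[0,0,0],0]
    - [[0.5,-0.2,0],[0,0,0],0]
    - [[0.5,-0.1,0],[0,0,0],0]
    - [[0,0,-0.7],[0,0,0],0]
    - [[0,0,-0.7],[0,0,0],0]
    - [[0,0,-0.5],[0,0,0],0]
    - [[0,0,-0.4],[0,0,0],0]
    - [[0,0,-0.4],[0,0,0],0]
    - [[0,0,-0.4],[0,0,0],0]

```text
time_s: 5.3
tool_pos: [633.7, 184.5, 55.2]
eef_rot: [[-0.892, 0.295, 0.342], [0.274, 0.956, -0.108], [-0.359, -0.002, -0.933]]
contact_force: [-1.3, -0.5, 1.4]
gripper_width: 0.1
```

```bash
python3 chk.py t3
```

```text
5.3 [633.7 184.5  55.2] [-1.3 -0.5  1.4] [ 0.25  0.35 -0.32  0.58 -0.19  0.52]
L 28 [629.7 182.9  86.6]
R 86 [563.4 -68.6 126.5]
```

The right pad is up at 126.5, so this works. A little more to reach the stop.

Call:
play_rows:
  plan:
    - [[0,0,-0.3],[0,0,0],0]
    - [[0,0,-0.3],[0,0,0],0]
    - [[0,0,-0.3],[0,0,0],0]
    - [[0,0,-0.2],[0,0,0],0]
    - [[0,0,-0.2],[0,0,0],0]
    - [[0,0,0],[0,0,0],0]
    - [[0,0,0],[0,0,0],0]
    - [[0,0,0],[0,0,0],0]
    - [[0,0,0],[0,0,0],0]
    - [[0,0,0],[0,0,0],0]

```text
time_s: 6.18
tool_pos: [633.9, 184.7, 42.9]
eef_rot: [[-0.892, 0.295, 0.343], [0.274, 0.956, -0.107], [-0.359, -0.002, -0.933]]
contact_force: [0.6, -0.2, 1.2]
gripper_width: 0.2
```

```bash
python3 chk.py t4
```

```text
6.1833 [633.9 184.7  42.9] [ 0.6 -0.2  1.2] [ 0.25  0.36 -0.34  0.55 -0.19  0.52]
L 33 [631.1 181.4  72.9]
R 81 [564.1 -66.2 138.8]
```

Call:
play_rows:
  plan:
    - [[0,0,-0.2],[0,0,0],0]
    - [[0,0,-0.2],[0,0,0],0]
    - [[0,0,0],[0,0,0],0]
    - [[0,0,0],[0,0,0],0]
    - [[0,0,0],[0,0,0],0]
    - [[0,0,0],[0,0,0],0]
    - [[0,0,0],[0,0,0],0]
    - [[0,0,0],[0,0,0],0]
    - [[0,0,0],[0,0,0],0]
    - [[0,0,0],[0,0,0],0]

```text
time_s: 7.07
tool_pos: [634.5, 184.5, 41.5]
eef_rot: [[-0.891, 0.295, 0.346], [0.274, 0.956, -0.108], [-0.363, -0.001, -0.932]]
contact_force: [-11.2, -1.2, 21.7]
gripper_width: 0.2
```

```bash
python3 chk.py t5
```

```text
7.0667 [634.5 184.5  41.5] [-11.2  -1.2  21.7] [ 0.25  0.36 -0.35  0.54 -0.19  0.52]
L 31 [630.7 181.   73.6]
R 82 [564.3 -66.1 138.3]
```

View pics/t5.png

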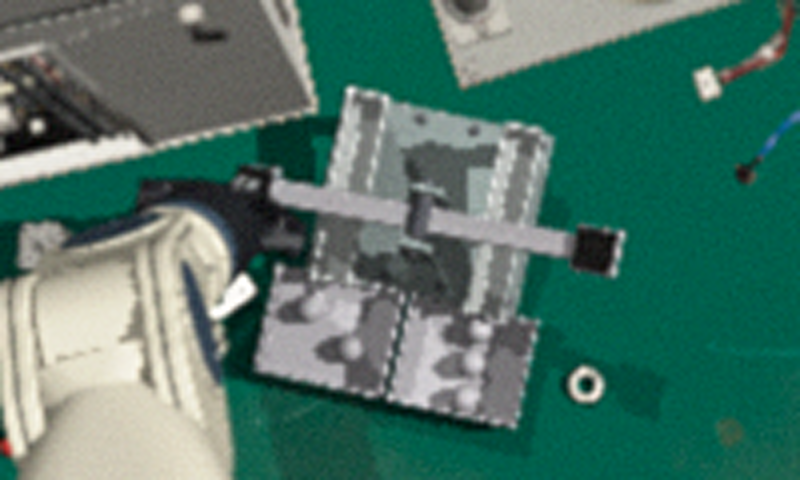

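Stop reached (22 N up, right pad at z≈138) and three balls sit in the right tray at (470,330–400). Stage 1 is met. Lifting and crossing to the right pad.

Call:
play_rows:
  plan:
    - [[0,0,1.5],[0,0,0],0]
    - [[0,0,3.5],[0,0,0],0]
    - [[0,0,3.5],[0,0,0],0]
    - [[0,0,3.5],[0,0,0],0]
    - [[0,0,3.5],[0,0,0],0]
    - [[-0.6,-2.5,0],[0,0,0],0]
    - [[-0.6,-2.5,0],[0,0,0],0]
    - [[-0.6,-2.5,0],[0,0,0],0]
    - [[-0.6,-2.5,0],[0,0,0],0]
    - [[-0.6,-2.5,0],[0,0,0],0]

```text
time_s: 7.95
tool_pos: [603.3, 58.8, 193.7]
eef_rot: [[-0.892, 0.294, 0.343], [0.274, 0.956, -0.107], [-0.359, -0.002, -0.933]]
contact_force: [0.4, -0.1, 0.0]
gripper_width: -0.1
```

Call:
play_rows:
  plan:
    - [[-0.6,-2.5,0],[0,0,0],0]
    - [[-0.6,-2.5,0],[0,0,0],0]
    - [[-0.6,-2.5,0],[0,0,0],0]
    - [[-0.6,-2.5,0],[0,0,0],0]
    - [[-0.7,-2.9,0],[0,0,0],0]
    - [[0,0,-1.0],[0,0,0],0]
    - [[0,0,-1.0],[0,0,0],0]
    - [[0,0,-0.5],[0,0,0],0]
    - [[0,0,0],[0,0,0],0]
    - [[0,0,0],[0,0,0],0]

```text
time_s: 8.78
tool_pos: [572.9, -69.1, 168.8]
eef_rot: [[-0.892, 0.294, 0.343], [0.274, 0.956, -0.107], [-0.359, -0.002, -0.933]]
contact_force: [0.4, -0.1, 0.2]
gripper_width: 0.4
```

```bash
python3 chk.py t6
python3 - <<'E'
from h import *
im,d=capture("wrist"); cv2.imwrite("pics/w4.png",im)
E
```

```text
8.7833 [572.9 -69.1 168.8] [ 0.4 -0.1  0.2] [-0.26  0.08 -0.37  0.76 -0.02  0.04]
L 73 [627.4 186.4  63.9]
R 6 [568.  -55.9 192.1]
```

View pics/w4.png

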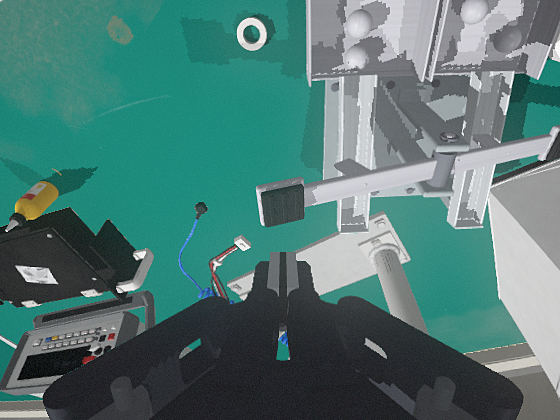

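The right pad top is at about (283,203), in line with the tips at (282,255). Pressing.

Call:
play_rows:
  plan:
    - [[0,0,-1.5],[0,0,0],0]
    - [[0,0,-1.5],[0,0,0],0]
    - [[0,0,-1.0],[0,0,0],0]
    - [[0,0,-0.5],[0,0,0],0]
    - [[0,0,-0.5],[0,0,0],0]
    - [[0,0,-0.5],[0,0,0],0]
    - [[0,0,-0.5],[0,0,0],0]
    - [[0,0,-0.5],[0,0,0],0]
    - [[0,0,-0.5],[0,0,0],0]
    - [[0,0,-0.5],[0,0,0],0]

```text
time_s: 9.72
tool_pos: [573.2, -69.5, 93.8]
eef_rot: [[-0.892, 0.295, 0.344], [0.274, 0.956, -0.108], [-0.36, -0.002, -0.933]]
contact_force: [-0.7, -1.1, 1.6]
gripper_width: -0.2
```

```bash
python3 chk.py t7
```

```text
9.7167 [573.2 -69.5  93.8] [-0.7 -1.1  1.6] [-0.26  0.14 -0.5   0.55 -0.02  0.04]
L 72 [627.5 188.2  87.6]
R 25 [570.9 -71.6 123.4]
```

The left pad is rising (64 → 88). Continuing.

Call:
play_rows:
  plan:
    - [[0,0,-0.5],[0,0,0],0]
    - [[0,0,-0.5],[0,0,0],0]
    - [[0,0,-0.5],[0,0,0],0]
    - [[0,0,-0.5],[0,0,0],0]
    - [[0,0,-0.5],[0,0,0],0]
    - [[0,0,-0.5],[0,0,0],0]
    - [[0,0,-0.5],[0,0,0],0]
    - [[0,0,-0.5],[0,0,0],0]
    - [[0,0,-0.4],[0,0,0],0]
    - [[0,0,-0.3],[0,0,0],0]

```text
time_s: 10.6
tool_pos: [572.7, -69.1, 46.2]
eef_rot: [[-0.892, 0.294, 0.343], [0.274, 0.956, -0.107], [-0.359, -0.002, -0.933]]
contact_force: [0.5, 0.8, 2.2]
gripper_width: 0.1
```

Call:
play_rows:
  plan:
    - [[0,0,-0.2],[0,0,0],0]
    - [[0,0,-0.2],[0,0,0],0]
    - [[0,0,-0.2],[0,0,0],0]
    - [[0,0,0],[0,0,0],0]
    - [[0,0,0],[0,0,0],0]
    - [[0,0,0],[0,0,0],0]
    - [[0,0,0],[0,0,0],0]
    - [[0,0,0],[0,0,0],0]
    - [[0,0,0],[0,0,0],0]
    - [[0,0,0],[0,0,0],0]

```text
time_s: 11.43
tool_pos: [573.4, -69.0, 42.9]
eef_rot: [[-0.891, 0.294, 0.346], [0.274, 0.956, -0.107], [-0.362, -0.001, -0.932]]
contact_force: [-12.3, 5.1, 24.4]
gripper_width: 0.2
```

```bash
python3 chk.py t8
```

```text
11.4333 [573.4 -69.   42.9] [-12.3   5.1  24.4] [-0.26  0.2  -0.59  0.41 -0.02  0.04]
L 75 [626.7 184.3 139.4]
R 21 [570.4 -70.1  69.1]
```

At the stop again: 24 N, left pad at 139. Lifting clear, and backing away to the right so that the view is free.

Call:
play_rows:
  plan:
    - [[0,0,1.0],[0,0,0],0]
    - [[0,0,3.0],[0,0,0],0]
    - [[0,0,3.5],[0,0,0],0]
    - [[0,0,3.5],[0,0,0],0]
    - [[0,0,3.0],[0,0,0],0]
    - [[-0.5,-3,0],[0,0,0],0]
    - [[-0.5,-3,0],[0,0,0],0]
    - [[-0.5,-3,0],[0,0,0],0]
    - [[-0.5,-3,0],[0,0,0],0]
    - [[0,0,0],[0,0,0],0]

```text
time_s: 12.32
tool_pos: [552.2, -193.6, 180.6]
eef_rot: [[-0.891, 0.298, 0.342], [0.277, 0.954, -0.11], [-0.359, -0.003, -0.933]]
contact_force: [0.4, -0.6, -0.2]
gripper_width: -0.2
```

```bash
python3 chk.py t9
```

```text
12.3167 [ 552.2 -193.6  180.6] [ 0.4 -0.6 -0.2] [-0.52  0.08 -0.33  0.8   0.08 -0.21]
L 70 [626.4 183.9 139.4]
R 76 [563.5 -68.8  64. ]
```

View pics/t9.png

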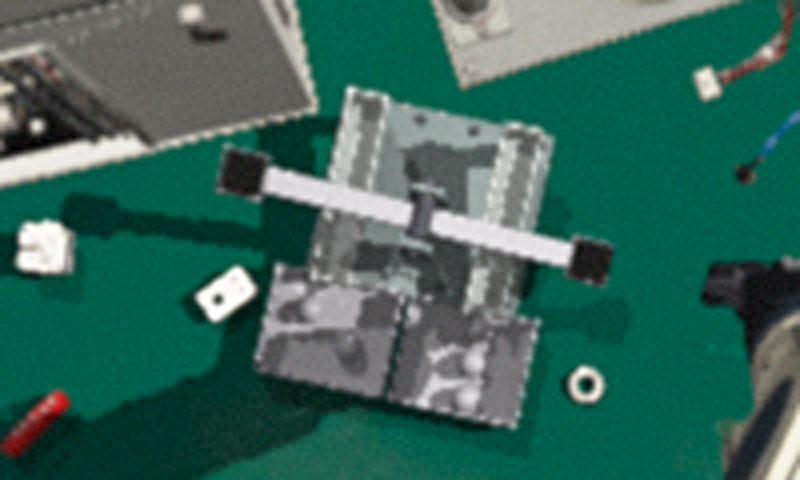

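The gate is back (left 139, right 64). Two balls are clear at (470,360) and (465,398); a third may be at (412,312), but the arm's shadow covers it. I'll check by depth.

Run:
```python
from h import *
ex=np.array([.97,-.241,0]); ey=np.array([.241,.97,0]); o=np.array([595.5,59.7,0])
for n in ["top","scene","wrist"]:
    m=camera_model(n); im,d=capture(n); W=world(n,d,m); F=np.dstack([(W-o)@ex,(W-o)@ey,W[...,2]])
    k=(F[...,0]>-132)&(F[...,0]<-54)&(abs(F[...,1])<100)&(abs(F[...,1])>7)&(F[...,2]>13)&(F[...,2]<30)
    c,l,st,ce=cv2.connectedComponentsWithStats(k.astype(np.uint8),connectivity=4)
    print(n,[(st[i,4],F[l==i].mean(0).round().tolist()) for i in range(1,c) if st[i,4]>=5])
```

```text
top [(np.int32(38), [-78.0, 71.0, 20.0]), (np.int32(39), [-66.0, -60.0, 21.0]), (np.int32(35), [-101.0, 34.0, 20.0]), (np.int32(37), [-93.0, -60.0, 21.0]), (np.int32(36), [-121.0, -61.0, 21.0])]
scene [(np.int32(36), [-90.0, 97.0, 22.0]), (np.int32(23), [-78.0, 67.0, 22.0]), (np.int32(7), [-129.0, 89.0, 24.0]), (np.int32(25), [-100.0, 30.0, 21.0]), (np.int32(12), [-129.0, 49.0, 22.0]), (np.int32(13), [-130.0, 20.0, 21.0]), (np.int32(5), [-106.0, -9.0, 23.0]), (np.int32(7), [-95.0, -9.0, 19.0]), (np.int32(56), [-128.0, -52.0, 21.0]), (np.int32(25), [-66.0, -64.0, 22.0]), (np.int32(29), [-92.0, -64.0, 21.0]), (np.int32(13), [-116.0, -64.0, 23.0])]
wrist [(np.int32(495), [-90.0, -63.0, 21.0]), (np.int32(514), [-66.0, -62.0, 20.0])]
```

All three balls lie in the right tray (x −66, −93, −121; y ≈ −60), and both left balls are in the left tray. Handing in.

```bash
python3 -c "
from workcell import ctrl
print(ctrl.sign_off())"
```

```text
the job is handed in; nothing more can be done
None
```

The job is done and handed in at about 12.5 s of the 38 s allowed; no verdict is reported.

**Moves:** I pressed the left pad down to its stop at about 22 N, and all three balls rolled into the right tray. I then pressed the right pad down to its stop at about 24 N and moved the tool clear.

**Last checks:**
- **Gate:** the left pad top is at 139 mm and the right at 64 mm, so the gate is at its first stop.
- **Right tray:** depth from the top camera puts the three balls at feeder x of about −66, −93 and −121 mm, y about −60 mm.
- **Left tray:** the two balls are at about (−78, 71) and (−101, 34) mm.
- **Contact:** the measured tool force is near zero, with the arm clear of everything.
- **Bystanders:** those in the final close-up look unmoved. I did not measure any of them, and the ones outside that crop I did not look at again.

**What disagreed:**
- **First left press:** it stopped short, with the gate only part way over, because the fingertips came out about 25 mm short of the reported TCP. I lifted, moved 10 mm forward and pressed again to the stop.
- **Last picture:** the arm's shadow hid the third ball in the right tray, so I confirmed its position by depth.

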